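Lock the model boat's turntable at its index

TASK

Take the steel index pin out of its wooden rest block and stand it in the guide bush above the turntable's rim, letting go so that it rests on the rim. Then push one of the two upright posts slowly, so that the turntable turns clockwise seen from above, until the pin drops by itself fully home into the rim's hole, and lean on the post with about 10 N (always under 25 N) for half a second or more to feel that it is locked. Let go, leave the pin down in place, and leave the glue bottle, jar and sanding block where they are.

Things in the scene. Friction and masses are not known exactly. Their poses are not given: they have to be found in the camera images.
- stand: Fixed indexing stand; origin on the bench under the turntable's axis, z up, x from the axis towards the guide bush. Wooden foot of 95 mm radius; plywood turntable 130 mm in radius, 18 mm thick, its top 53 mm above the bench. At +x a steel bracket stands outside the rim (154 to 166 mm from the axis, 34 mm wide, 85 mm high) and carries the guide bush inward over the rim
- axis (a point): point on the turntable's axis at the height of its top face (53 mm above the bench). A wooden model boat, 160 mm long, 52 mm wide, up to 53 mm above the turntable's top, is fixed along the turntable's middle, bow towards the hole in the rim. Outside 90 mm from the axis the turntable is a metal index ring, flush with the plywood
- guide (a point): centre of the top mouth of the guide bush, 85 mm above the bench, 110 mm from the turntable's axis. The bush is a steel block 40 x 34 mm, 23 mm thick, with a vertical through hole of 13.5 mm; its underside is 9 mm above the turntable's rim
- turntable (a joint): angle in rad, positive anticlockwise from above; starts at 0.45 to 1.0, to be turned clockwise (down). Light friction (1 to 2 N at a post); stays where left. Its one rim hole (15 mm, through, 110 mm from the axis) is in a ring clamped by eye: the true index lies anywhere from -0.15 to 0.15, where the pin drops in and the table stops dead. Above 50 mm/s at the rim the pin may skip the hole
- post_left (a point): centre (half-way up) of one upright round wooden push post on the turntable, 14 mm thick, 45 mm high above the turntable's top, 110 mm from the axis, 120 degrees anticlockwise from the nominal hole
- post_right (a point): centre of the other, equal push post, 120 degrees clockwise from the nominal hole
- pin_head (a point): centre of the head of the loose steel index pin (about 80 g): head a ribbed cylinder 22 mm wide, 32 mm high; below it a shank 12 mm thick, 46 mm long, its last 6 mm tapering to 7 mm. z points up from shank to head; this point is 62 mm above the tip. Resting on the rim in the guide it is 30 mm above the bush's top; fully home (head on the bush) 16 mm above it
- rest: fixed wooden rest block 60 x 60 x 45 mm, origin at the centre of its underside; the pin stands in a 15 mm wide, 30 mm deep hole at its middle, the head's underside 16 mm above the block
- glue: loose white glue bottle, 40 mm wide, 120 mm high, origin at the centre of its underside; leave alone
- jar: loose glass jar with a lid, 52 mm wide, 60 mm high, origin at the centre of its underside; leave alone
- sander: loose cork sanding block 90 x 50 x 22 mm, origin at the centre of its underside; leave alone
Mind the look-alikes: they are no part of the job. Of the things shaped like the part that bears pin_head, the bare steel one is meant.

How it is judged (in metres and radians):
On the way, in this order (a step that is already met when the one before it is completed fails the run):
1. the pin stands in the guide bush, let go, resting on the turntable's rim (horizontal distance between pin_head and guide below 0.008 m and z of pin_head in the frame of stand between 0.111 and 0.118 m and contact force between the fingers and pin below 0.1 N and angle between pin_head's own z axis and vertical below 0.2 rad), for 0.2 s.
2. the pin has dropped home and a post is leaned on with at least 5 N for 0.4 s (horizontal distance between pin_head and guide below 0.006 m and z of pin_head in the frame of stand below 0.104 m and contact force between the fingers and pin below 0.1 N and contact force between the fingers and turntable above 5 N), for 0.4 s.
At the end, for the whole second after the job is handed in: the pin stands upright (within 7 degrees) and at rest in the guide bush, its head within 3 mm of sitting on the bush, so that its shank locks the turntable at its index (joint within 0.18 rad of 0); everything is let go (horizontal distance between pin_head and guide below 0.006 m and z of pin_head in the frame of stand between 0.096 and 0.104 m and angle between pin_head's own z axis and vertical below 0.12 rad and value of joint turntable between -0.18 and 0.18 rad and linear speed of pin below 0.02 m/s); the robot touches nothing.
It fails at once if the turntable or a post was pushed with more than 25 N (contact force between the fingers and turntable above 25 N).
It fails at once if another part of the arm pushed the turntable with more than 25 N (contact force between the arm and turntable above 25 N).
It fails at once if the glue bottle was disturbed (distance of glue from where it was at the start of the episode above 0.02 m).
It fails at once if the jar was disturbed (distance of jar from where it was at the start of the episode above 0.02 m).
It fails at once if the sanding block was disturbed (distance of sander from where it was at the start of the episode above 0.02 m).
It also fails if it takes over 72 s, if anything falls off the work surface, if the arm or the gripper's body presses on something with over 40 N, if the wrist force passes 120 N, or if a joint passes its speed limit or range.

ROBOT

A 6-joint arm with a two-finger parallel gripper is mounted at the origin on the work surface. World frame = base frame: x ahead of the robot, y to its left, z up, the work surface at z = 0. Lengths are in m, angles in degrees, forces in N, time in s.
With the tool pointing down it reaches from about 0.35 to 0.875 m from the base axis. Payload 4.2 kg.
Tool frame: the origin (TCP) lies at the very end of the fingers, on their centre line; the grasp point (between the pads) lies r.pinch_z behind it (r.pinch_z is the distance from the TCP to the grasp point, in m); y points along the fingers, z is the direction in which the jaws open and shut, and the axes are right-handed (so a half turn about y gives the same grasp; the last joint's range is limited). The gripper opens to 87 mm and grips with 3 to 60 N. Pads are 19 mm wide; open, the fingers measure 117 mm over their backs; the gripper's body (75 mm by 190 mm) begins 51 mm behind the grasp point.
Start: joints at [85.863, 22.042, 0.453, 0, -68.411, -14.817], TCP at [0.203, 0.591, 0.223] pointing down, gripper open.
Joint ranges: [-179.83, 179.83], [-69.29, 118.12], [-61.27, 80.66], [-181.25, 117.63], [-171.15, -9.14], [-177.46, 177.46]. Speed limits (degrees/s): [159.86, 159.86, 180, 180, 180, 180].

INTERFACE

Orientations are given as a 3x3 rotation matrix whose columns are the frame's x, y, z axes.
In Python, from station import sense, capture, camera_params, r gives the robot as it stands.
- The arm moves only by the tool move_arm, never from a script. Its argument "increments" is text: rows parted by semicolons, each of 7 numbers parted by spaces: the closure, from -1 (fully open) to 1 (shut), so that 0 is half open, then the shift along the tool's x, y, z in m, then the turn, a rotation vector about the tool's x, y, z in rad. In form: hand x y z wx wy wz; .... A call has 1 to 8 rows; each row is the pose to reach, as a shift and turn from the pose commanded when the call began, along the tool's axes at that moment; what a row does not reach only later rows make up. A row lasts 1/10 s, in which the tool goes at most 50 mm and 8.59 degrees, less where a joint would pass 70% of its speed; a pose out of reach is approached as far as the arm can. A call with a gripper value outside its range is refused whole. The fingers move at their own pace and stop on an object; the grip force is fixed at half the most. Time passes only in rows, so rows that repeat a pose let the fingers close. It gives the time, the measured TCP pose, the force and the opening at its end, in the units of the state.
- sense(): the state, without advancing time (a new reading comes with each control period).
- capture(name): name is "side" or "top"; returns (picture, depth): 384x512x3 uint8, red, green, blue; 384x512 float32, m along the optical axis (not along the pixel's ray), 0 where there is no reading.
- camera_params(name): a dict with "fx", "fy", "cx", "cy" (pixels), "distortion" ([k1, k2, p1, p2, k3] as OpenCV has them; the pictures are not rectified), "xyz" and "orientation" of the camera in the world. Camera axes: x right, y down, z forward; pixel columns grow to the right and rows downward; lengths in m; the calibration is good to about 2 mm. A picture is of the moment at which its call begins. camera_params takes no time and is no camera call.
- r.finish_job(): hands the job in, once; it reports no verdict.
The state is a dict: "time_s": time; "joints": joint angles; "joint_velocities": joint speeds; "effort": joint torques, N m; "tcp_pos": TCP position; "ee_rot": TCP orientation; "wrist_force": force on the tool from outside, world axes, zero at the start; "moment": the same for the moment, N m; "gripper_width": opening from 0.0 (shut) to 1.0 (fully open).
Only numpy, scipy, OpenCV 4.12 (cv2) and the standard library are available. Lean on these libraries where they do the work, as an engineer would, in place of code of your own. Each camera call takes 0.05 s, during which the arm holds its last target.

## Working session

There is one attempt and no reset: what is moved stays moved. The work goes in short steps, Python scripts to look and compute and a tool call to move; the robot and the scene stay as the last step left them, time stands still between calls to the robot, and variables do not carry over. Pictures are saved under pics/ and viewed, and the job is handed in when it is done.

Besides the shell and the picture viewer there is one more tool, called after "Request:" in YAML: its name, and indented under it one key for each argument. move_arm: Moves the arm, as the interface text tells. Its arguments: {"type":"object","properties":{"increments":{"type":"string"}},"required":["increments"]}

```bash
mkdir -p pics; ls; python3 - <<'E'
from station import sense,capture,camera_params,r
import cv2,numpy as np
for n in("side","top"):
    p,d=capture(n); cv2.imwrite(f"pics/{n}0.png",p[:,:,::-1]); np.save(f"pics/{n}0.npy",d); np.save(f"pics/{n}0rgb.npy",p)
    print(n,camera_params(n))
print(sense(),r.pinch_z)
E
```

```text
pics
side {'fx': 455.48278024489605, 'fy': 455.48278024489605, 'cx': 260.4258224228822, 'cy': 192.55684919421108, 'distortion': array([-0.07450654,  0.        ,  0.        ,  0.        ,  0.        ]), 'xyz': array([0.21677087, 0.71086697, 0.92505466]), 'orientation': array([[-0.88170864, -0.34165673,  0.32536218],
       [-0.47177668,  0.63251785, -0.61428652],
       [ 0.00407774, -0.69512002, -0.71888214]])}
top {'fx': 490.0138720429543, 'fy': 490.0138720429543, 'cx': 261.67599156295626, 'cy': 192.1686015942344, 'distortion': array([-0.06793405,  0.        ,  0.        ,  0.        ,  0.        ]), 'xyz': array([ 0.34762548, -0.00293536,  1.43494386]), 'orientation': array([[ 0.01275998, -0.98352341,  0.18032996],
       [-0.99962214, -0.0169382 , -0.02164894],
       [ 0.02434671, -0.17998558, -0.9833679 ]])}
{'time_s': 0.1, 'joints': array([ 8.58651276e+01,  2.20883681e+01,  3.87848143e-01, -2.46930563e-02,
       -6.84104087e+01, -1.48164695e+01]), 'joint_velocities': array([-0.01853624, -0.08085764,  0.1932415 ,  0.18392588,  0.02233002,
       -0.00334066]), 'effort': array([-2.25740450e-05, -3.91691780e+01,  1.87935734e+01,  4.23193529e+00,
        1.34866603e-02, -7.23294465e-05]), 'tcp_pos': array([0.20279182, 0.59062589, 0.22155103]), 'ee_rot': array([[-9.45743111e-01, -5.39293240e-04, -3.24914876e-01],
       [ 3.24915305e-01, -1.90210226e-03, -9.45741205e-01],
       [-1.07989481e-04, -9.99998046e-01,  1.97412474e-03]]), 'wrist_force': array([ 0.11548233, -0.00258607,  0.39335863]), 'moment': array([ 0.00579055, -0.05980844,  0.01134993]), 'gripper_width': 1.0031530543170577} 0.0187
```

View pics/side0.png

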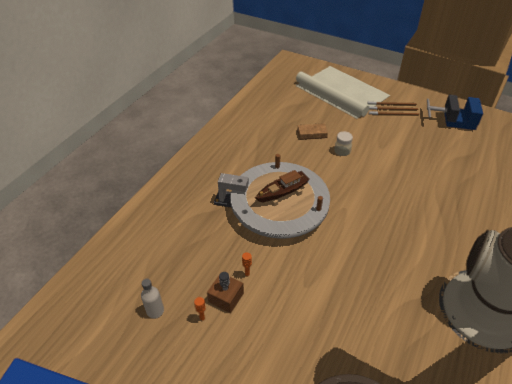

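View pics/top0.png

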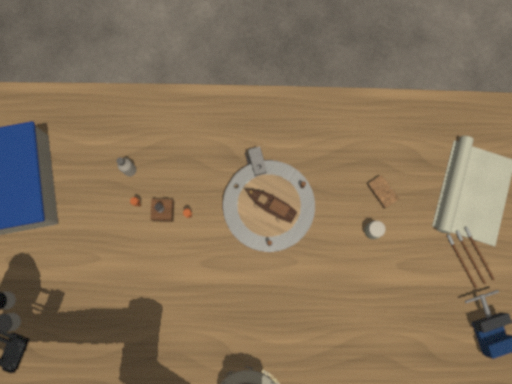

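The side view shows the turntable at about (280,200), the bracket with the bush at (235,185), and posts at (278,161) and (320,203). Three parts look like the pin: grey in the block at (224,282), orange at (247,262) and orange at (200,307). The grey one standing in the wooden block fits "bare steel". I'll confirm it in an enlarged crop.

```bash
python3 - <<'E'
import cv2,numpy as np
s=cv2.imread('pics/side0.png');t=cv2.imread('pics/top0.png')
a=cv2.resize(s[250:325,130:262],None,fx=5.9,fy=5.9,interpolation=cv2.INTER_CUBIC)
b=cv2.resize(s[145:245,205:338],None,fx=5.9,fy=5.9,interpolation=cv2.INTER_CUBIC)
c=cv2.resize(t[140:258,215:325],None,fx=5,fy=5,interpolation=cv2.INTER_CUBIC)
d=cv2.resize(t[145:230,110:205],None,fx=6,fy=6,interpolation=cv2.INTER_CUBIC)
for n,i in zip('abcd',(a,b,c,d)): cv2.imwrite(f'pics/crop_{n}.png',i)
E
```

```text
(no output)
```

View pics/crop_a.png

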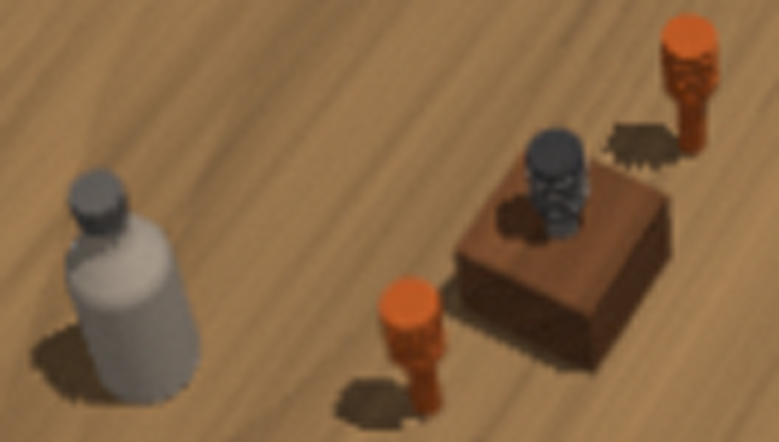

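View pics/crop_b.png

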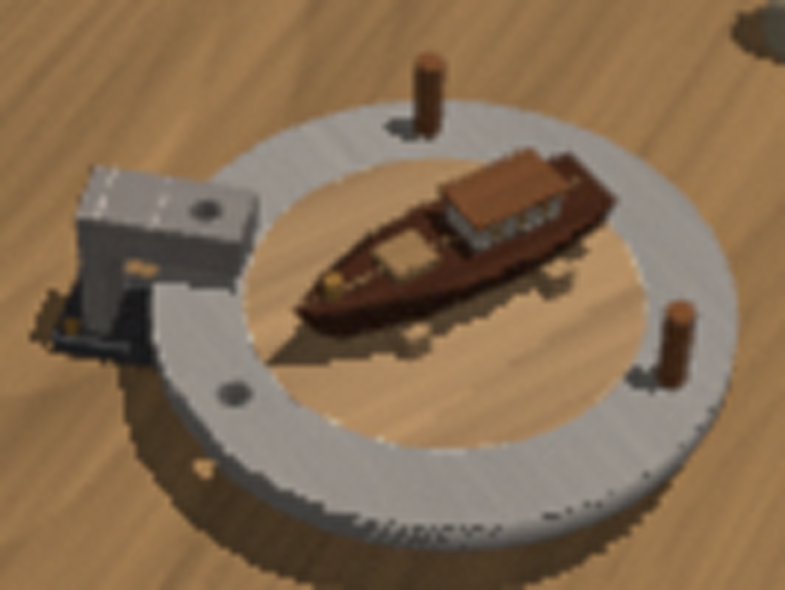

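View pics/crop_c.png

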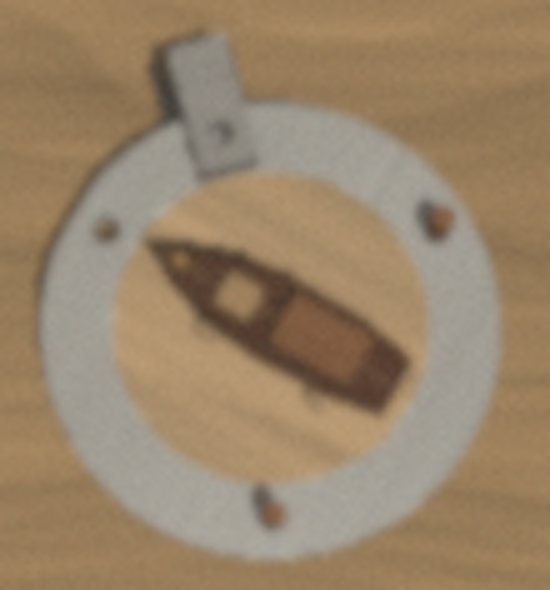

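View pics/crop_d.png

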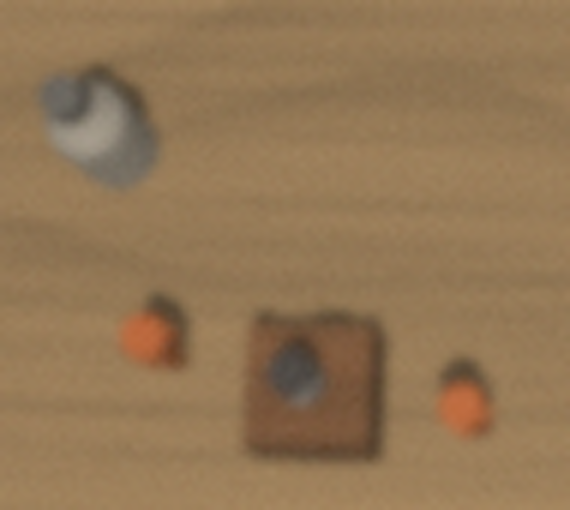

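The enlarged crops confirm it. The bare steel pin stands in the block, with its head top at side (224,276) and top view (159,205). The two orange ones beside it are look-alikes. The bush mouth is at side (240,181) and top (259,166). Next I'll turn these into positions.

```bash
cat > h.py <<'E'
import cv2,numpy as np
from station import camera_params
def ray(n,uv):
    c=camera_params(n);K=np.array([[c['fx'],0,c['cx']],[0,c['fy'],c['cy']],[0,0,1]])
    p=cv2.undistortPoints(np.array(uv,float).reshape(-1,1,2),K,np.array(c['distortion']))[:,0]
    R=np.array(c['orientation']); return np.array(c['xyz']),np.c_[p,np.ones(len(p))]@R.T
def onz(n,uv,z):
    o,d=ray(n,uv); return o+d*((z-o[2])/d[:,2])[:,None]
def tri(a,b):
    o1,d1=ray('side',a);o2,d2=ray('top',b);d1=d1[0]/np.linalg.norm(d1);d2=d2[0]/np.linalg.norm(d2)
    s=np.linalg.lstsq(np.c_[d1,-d2],o2-o1,rcond=None)[0];p,q=o1+s[0]*d1,o2+s[1]*d2
    return (p+q)/2,np.linalg.norm(p-q)
def circ(P):
    for _ in range(6):
        A=np.c_[2*P,np.ones(len(P))];x=np.linalg.lstsq(A,(P**2).sum(1),rcond=None)[0]
        c=x[:2];R=np.sqrt(x[2]+c@c);e=abs(np.linalg.norm(P-c,axis=1)-R);P=P[e<max(2*np.median(e),.001)]
    return c,R,len(P)
E
python3 - <<'E'
from h import *
np.set_printoptions(precision=4,suppress=True)
def c2(p,f,o): return [(p[0]+.5)/f-.5+o[0],(p[1]+.5)/f-.5+o[1]]
A=lambda *p:c2(p,5.9,(130,250));B=lambda *p:c2(p,5.9,(205,145));C=lambda *p:c2(p,5,(215,140));D=lambda *p:c2(p,6,(110,145))
for nm,s,t,z in [('pintop',A(555,152),D(295,358),.093),('guide',B(206,210),C(222,131),.085),('hole',B(235,394),C(106,229),.053),
  ('posttopA',B(429,62),C(440,218),.098),('posttopB',B(680,310),C(272,511),.098),('glue cap',A(98,190),D(65,98),.12)]:
    print(nm,onz('side',[s],z)[0],onz('top',[t],z)[0],tri(s,t))
# rest block corners in top view
q=[D(252,318),D(378,318),D(250,452),D(378,456)]
P=onz('top',q,.045);print('rest top corners top',P, P.mean(0))
q=[A(556,140),A(668,202),A(594,312),A(458,252)]
P=onz('side',q,.045);print('rest side',P,P.mean(0))
for n in('side','top'):
    im=cv2.imread(f'pics/{n}0.png');hsv=cv2.cvtColor(im,cv2.COLOR_BGR2HSV)
    m=((hsv[:,:,1]<45)&(hsv[:,:,2]>100)).astype(np.uint8)
    k,l,st,ce=cv2.connectedComponentsWithStats(m)
    seed=(220,270) if n=='top' else (227,285)
    cen=np.array([ (270,206) if n=='top' else (280,198)])[0]
    sub=[i for i in range(1,k) if st[i,4]>500];print(n,[(st[i],ce[i]) for i in sub])
    i=min(sub,key=lambda i:np.linalg.norm(ce[i]-cen))
    co=cv2.findContours((l==i).astype(np.uint8),cv2.RETR_CCOMP,cv2.CHAIN_APPROX_NONE)[0]
    for c in co:
        if len(c)>100:
            P=onz(n,c[:,0],.053)[:,:2];print(n,circ(P))
E
```

```text
pintop [0.5458 0.2577 0.093 ] [0.5548 0.2519 0.093 ] (array([0.5532, 0.2527, 0.0827]), np.float64(0.006682529392552167))
guide [ 0.6669 -0.0208  0.085 ] [ 0.6709 -0.0241  0.085 ] (array([ 0.6707, -0.0246,  0.0804]), np.float64(0.00262333924797974))
hole [0.6159 0.0443 0.053 ] [0.6195 0.0412 0.053 ] (array([0.6192, 0.041 , 0.0485]), np.float64(0.002429621488983619))
posttopA [ 0.6178 -0.1441  0.098 ] [ 0.6202 -0.1463  0.098 ] (array([ 0.62  , -0.1468,  0.0953]), np.float64(0.0015953514984695296))
posttopB [ 0.4525 -0.0526  0.098 ] [ 0.4556 -0.0541  0.098 ] (array([ 0.4545, -0.0545,  0.0957]), np.float64(0.0025930897648322932))
glue cap [0.6683 0.3632 0.12  ] [0.6697 0.3589 0.12  ] (array([0.6713, 0.3606, 0.1142]), np.float64(0.000484428200323387))
rest top corners top [[0.5813 0.2826 0.045 ]
 [0.5823 0.2222 0.045 ]
 [0.5167 0.2802 0.045 ]
 [0.5159 0.2192 0.045 ]] [0.549 0.251 0.045]
rest side [[0.5673 0.2266 0.045 ]
 [0.5149 0.2304 0.045 ]
 [0.5154 0.285  0.045 ]
 [0.5736 0.2874 0.045 ]] [0.5428 0.2573 0.045 ]
side [(array([    0,     0,   234,   211, 26937], dtype=int32), array([85.0244, 70.4141])), (array([ 218,  162,  112,   74, 2740], dtype=int32), array([278.0496, 201.1912]))]
side (array([ 0.5611, -0.0486]), np.float64(0.11645983634825559), 509)
top [(array([    0,     0,   512,    91, 35910], dtype=int32), array([263.4943,  40.795 ])), (array([ 438,  137,   74,  108, 5127], dtype=int32), array([475.5407, 193.4837])), (array([ 223,  148,   92,  104, 3401], dtype=int32), array([267.2038, 203.3681]))]
top (array([ 0.5651, -0.0533]), np.float64(0.12976278544603606), 138)
top (array([ 0.5649, -0.0537]), np.float64(0.09309445194610533), 130)
```

```bash
cat > plan.py <<'E'
import numpy as np,sys
from scipy.spatial.transform import Rotation as Ro
from station import sense
# usage: plan.py x y z jawangle_deg  -> shift & rotvec in tool axes
def plan(p,ang):
    s=sense();R=np.array(s['ee_rot']);a=np.radians(ang)
    y=np.array([0,0,-1.]);z=np.array([np.cos(a),np.sin(a),0]);T=np.c_[np.cross(y,z),y,z]
    print('t',round(s['time_s'],2),'tcp',np.round(s['tcp_pos'],4),'F',np.round(s['wrist_force'],2),'M',np.round(s['moment'],2),'w',round(s['gripper_width'],3))
    print('shift',np.round(R.T@(np.array(p)-s['tcp_pos']),4),'rot',np.round(Ro.from_matrix(R.T@T).as_rotvec(),4))
if __name__=='__main__':
    v=list(map(float,sys.argv[1:]));plan(v[:3],v[3])
E
python3 plan.py 0.551 0.2545 0.13 180
```

```text
t 0.1 tcp [0.2028 0.5906 0.2216] F [ 0.12 -0.    0.39] M [ 0.01 -0.06  0.01] w 1.003
shift [-0.4385  0.092   0.2046] rot [-0.0016  1.2399 -0.0013]
```

Request:
move_arm:
  increments: "-1 -0.05 0 0.02 0 0.14 0; -1 -0.1 0 0.045 0 0.28 0; -1 -0.14 0 0.065 0 0.42 0; -1 -0.18 0 0.085 0 0.56 0; -1 -0.22 0 0.105 0 0.7 0; -1 -0.26 0 0.12 0 0.84 0; -1 -0.30 0 0.14 0 0.98 0; -1 -0.34 0 0.16 0 1.1 0"

```text
time_s: 0.9
tcp_pos: [0.4734, 0.3278, 0.2222]
ee_rot: [[-0.134, -0.001, -0.991], [0.991, -0.0, -0.134], [-0.0, -1.0, 0.001]]
wrist_force: [0.2, 1.4, -0.1]
gripper_width: 0.998
```

```bash
python3 plan.py 0.551 0.2545 0.13 180
```

```text
t 0.9 tcp [0.4734 0.3278 0.2222] F [ 0.18  1.43 -0.07] M [ 0.16 -0.09  0.03] w 0.998
shift [-0.083   0.0922 -0.0671] rot [-0.0006  0.1349 -0.0004]
```

Request:
move_arm:
  increments: "-1 -0.04 0.02 -0.03 0 0.1 0; -1 -0.08 0.04 -0.06 0 0.135 0; -1 -0.082 0.07 -0.067 0 0.135 0; -1 -0.082 0.092 -0.067 0 0.135 0; -1 -0.082 0.092 -0.067 0 0.135 0; -1 -0.082 0.092 -0.067 0 0.135 0"

```text
time_s: 1.5
tcp_pos: [0.5505, 0.2575, 0.1306]
ee_rot: [[-0.005, -0.0, -1.0], [1.0, -0.001, -0.005], [-0.001, -1.0, 0.0]]
wrist_force: [-0.3, 0.4, 0.7]
gripper_width: 1.001
```

```bash
python3 plan.py 0.551 0.2545 0.13 180; python3 - <<'E'
from h import *
from station import capture,sense
c0=sense()['tcp_pos']
def proj(n,P):
    c=camera_params(n);K=np.array([[c['fx'],0,c['cx']],[0,c['fy'],c['cy']],[0,0,1]]);R=np.array(c['orientation'])
    rv=cv2.Rodrigues(R.T)[0];return cv2.projectPoints(np.array(P,float).reshape(-1,1,3),rv,-R.T@c['xyz'],K,c['distortion'])[0][:,0]
for n in('side','top'):
    p,d=capture(n);cv2.imwrite(f'pics/{n}1.png',p[:,:,::-1])
    u=proj(n,[c0])[0];print(n,u)
    x,y=int(u[0])-40,int(u[1])-35
    cr=cv2.resize(p[y:y+80,x:x+100,::-1],None,fx=7,fy=7,interpolation=cv2.INTER_CUBIC);cv2.imwrite(f'pics/{n}1c.png',cr);print(x,y)
E
```

```text
t 1.5 tcp [0.5505 0.2575 0.1306] F [-0.28  0.39  0.71] M [ 0.16 -0.06 -0.01] w 1.001
shift [-0.003   0.0006 -0.0005] rot [-0.0002  0.0055 -0.0009]
side [220.79327981 264.37246983]
180 229
top [154.04248012 203.63528453]
114 168
```

View pics/side1c.png

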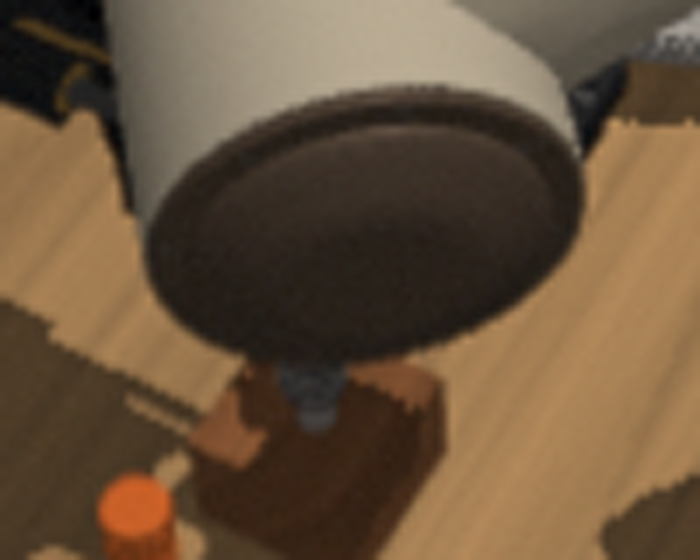

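View pics/top1c.png

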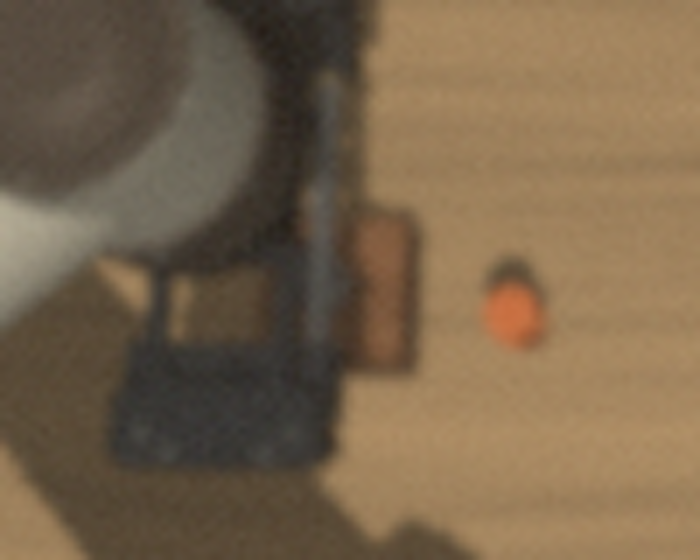

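The fingers straddle the pin. The top crop shows the block at (385,290) beyond the gripper, and the side crop shows the pin at (315,400) under the flange. I'll centre on the mean of the two cameras, descend and grip.

```bash
python3 plan.py 0.548 0.2545 0.06 180
```

```text
t 1.6 tcp [0.551  0.2585 0.1322] F [-0.19  0.47  0.7 ] M [ 0.07 -0.07 -0.01] w 0.997
shift [-0.0041  0.0722  0.0032] rot [0.0025 0.0062 0.0015]
```

Request:
move_arm:
  increments: "-1 -0.004 0.01 0.003 0 0 0; -1 -0.004 0.025 0.003 0 0 0; -1 -0.004 0.045 0.003 0 0 0; -1 -0.004 0.06 0.003 0 0 0; -1 -0.004 0.07 0.003 0 0 0; -1 -0.004 0.07 0.003 0 0 0; 0.1 -0.004 0.07 0.003 0 0 0; 0.1 -0.004 0.07 0.003 0 0 0"

```text
time_s: 2.4
tcp_pos: [0.548, 0.254, 0.0616]
ee_rot: [[-0.005, 0.002, -1.0], [1.0, 0.001, -0.005], [0.001, -1.0, -0.002]]
wrist_force: [-0.1, 0.2, -0.4]
gripper_width: 0.895
```

```bash
python3 plan.py 0.548 0.2545 0.06 180
```

```text
t 2.4 tcp [0.548  0.254  0.0616] F [-0.08  0.18 -0.41] M [ 0.03 -0.02 -0.04] w 0.895
shift [ 0.0005  0.0016 -0.    ] rot [0.0018 0.0054 0.0012]
```

Request:
move_arm:
  increments: "0.38 0 0 0 0 0 0; 0.38 0 0 0 0 0 0; 0.38 0 0 0 0 0 0; 0.38 0 0 0 0 0 0; 0.38 0 0 0 0 0 0; 0.38 0 0 0 0 0 0; 0.38 0 0 0 0 0 0; 0.38 0 0 0 0 0 0"

```text
time_s: 3.2
tcp_pos: [0.5474, 0.2535, 0.0605]
ee_rot: [[-0.005, -0.0, -1.0], [1.0, -0.0, -0.005], [-0.0, -1.0, 0.0]]
wrist_force: [-0.5, -0.5, -0.2]
gripper_width: 0.321
```

```bash
python3 - <<'E'
from station import capture
import cv2
for n,(x,y) in dict(side=(175,225),top=(110,165)).items():
    p,d=capture(n);cv2.imwrite(f'pics/{n}2c.png',cv2.resize(p[y:y+80,x:x+100,::-1],None,fx=7,fy=7,interpolation=cv2.INTER_CUBIC))
E
```

```text
(no output)
```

View pics/side2c.png

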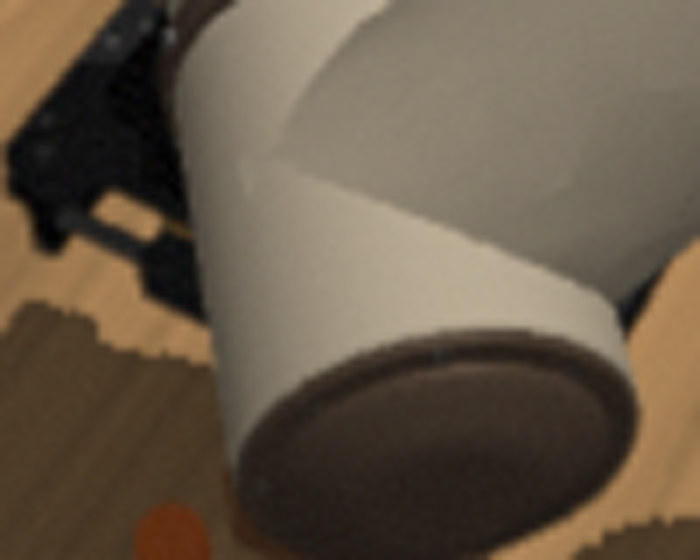

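View pics/top2c.png

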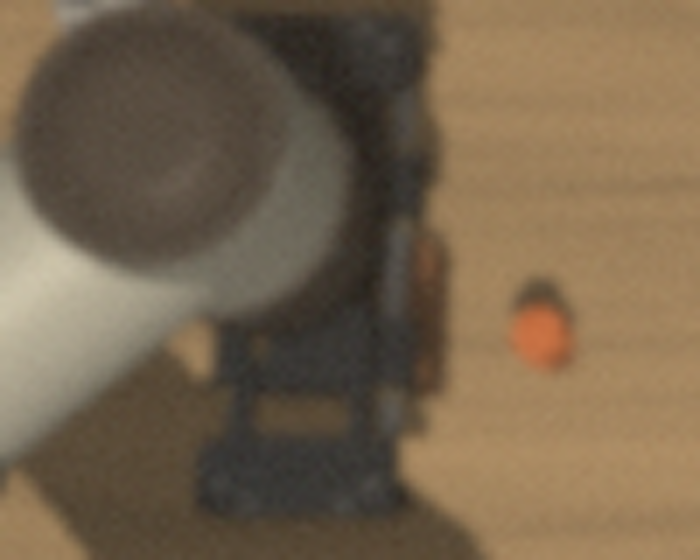

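Both views are blocked by the wrist, so I'll rely on the wrist force while closing.

Request:
move_arm:
  increments: "0.6 0 0 0 0 0 0; 0.6 0 0 0 0 0 0; 0.6 0 0 0 0 0 0; 0.6 0 0 0 0 0 0"

```text
time_s: 3.7
tcp_pos: [0.5473, 0.2535, 0.0606]
ee_rot: [[-0.005, -0.0, -1.0], [1.0, -0.0, -0.005], [-0.0, -1.0, 0.0]]
wrist_force: [-0.3, -0.0, -0.3]
gripper_width: 0.231
```

Request:
move_arm:
  increments: "1 0 0 0 0 0 0; 1 0 0 0 0 0 0; 1 0 0 0 0 0 0; 1 0 0 0 0 0 0"

```text
time_s: 4.1
tcp_pos: [0.5473, 0.2535, 0.0605]
ee_rot: [[-0.005, -0.0, -1.0], [1.0, -0.0, -0.005], [-0.0, -1.0, 0.0]]
wrist_force: [-0.3, -0.5, -0.7]
gripper_width: 0.232
```

Request:
move_arm:
  increments: "1 0 -0.01 0 0 0 0; 1 0 -0.025 0 0 0 0; 1 0 -0.045 0 0 0 0; 1 0 -0.07 0 0 0 0; 1 0 -0.1 0 0 0 0; 1 0 -0.12 0 0 0 0; 1 0 -0.12 0 0 0 0"

```text
time_s: 4.8
tcp_pos: [0.5492, 0.2545, 0.1849]
ee_rot: [[-0.006, 0.007, -1.0], [1.0, 0.004, -0.006], [0.004, -1.0, -0.007]]
wrist_force: [0.2, 0.0, -1.0]
gripper_width: 0.232
```

```bash
python3 plan.py 0.669 -0.0225 0.18 180;python3 - <<'E'
from station import capture
import cv2
for n,(x,y) in dict(side=(175,205),top=(110,150)).items():
    p,d=capture(n);cv2.imwrite(f'pics/{n}3c.png',cv2.resize(p[y:y+100,x:x+100,::-1],None,fx=6,fy=6,interpolation=cv2.INTER_CUBIC))
E
```

```text
t 4.8 tcp [0.5492 0.2545 0.1849] F [ 0.15  0.03 -0.99] M [ 0.12 -0.08 -0.02] w 0.232
shift [-0.2777  0.0045 -0.1183] rot [0.0068 0.0055 0.0043]
```

View pics/side3c.png

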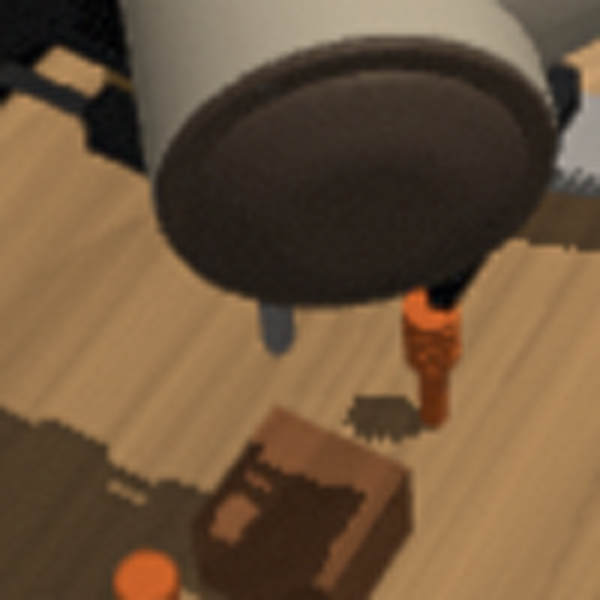

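The pin is held, with its tip visible at (278,352) in the crop and the block empty below. Now I'll carry it to above the bush.

Request:
move_arm:
  increments: "1 -0.03 0 -0.012 0 0 0; 1 -0.07 0 -0.03 0 0 0; 1 -0.11 0 -0.047 0 0 0; 1 -0.15 0 -0.064 0 0 0; 1 -0.19 0 -0.081 0 0 0; 1 -0.23 0 -0.1 0 0 0; 1 -0.26 0 -0.112 0 0 0; 1 -0.278 0 -0.118 0 0 0"

```text
time_s: 5.7
tcp_pos: [0.6664, -0.0265, 0.1781]
ee_rot: [[-0.002, -0.004, -1.0], [1.0, -0.001, -0.002], [-0.001, -1.0, 0.004]]
wrist_force: [0.2, 1.0, -1.8]
gripper_width: 0.231
```

Request:
move_arm:
  increments: "1 0 0 0 0 0 0; 1 0 0 0 0 0 0; 1 0 0 0 0 0 0"

```text
time_s: 6.0
tcp_pos: [0.6662, -0.0228, 0.1801]
ee_rot: [[-0.006, -0.001, -1.0], [1.0, 0.0, -0.006], [0.0, -1.0, 0.001]]
wrist_force: [-0.0, 0.7, -1.7]
gripper_width: 0.23
```

```bash
python3 plan.py 0.669 -0.0225 0.15 180;python3 - <<'E'
from station import capture
import cv2
for n,(x,y) in dict(side=(195,110),top=(215,110)).items():
    p,d=capture(n);cv2.imwrite(f'pics/{n}4.png',p[:,:,::-1]);cv2.imwrite(f'pics/{n}4c.png',cv2.resize(p[y:y+100,x:x+100,::-1],None,fx=6,fy=6,interpolation=cv2.INTER_CUBIC))
E
```

```text
t 6.0 tcp [ 0.6662 -0.0228  0.1801] F [-0.03  0.66 -1.69] M [ 0.11 -0.02  0.05] w 0.23
shift [ 0.0002  0.0301 -0.0028] rot [-0.001   0.0063  0.0001]
```

View pics/side4c.png

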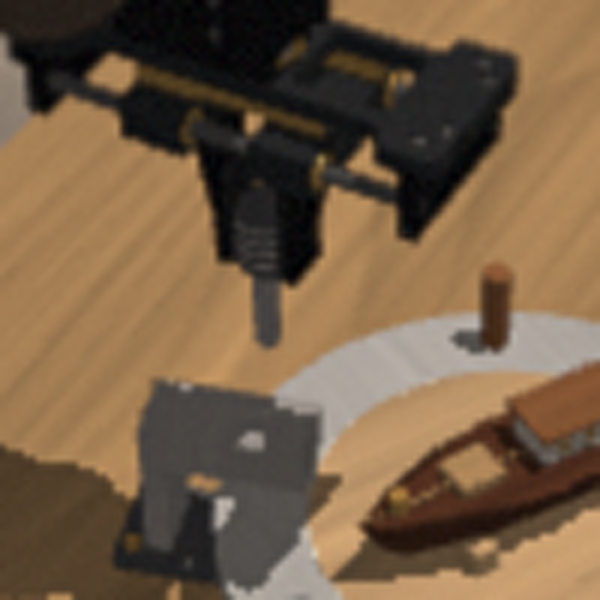

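View pics/top4c.png

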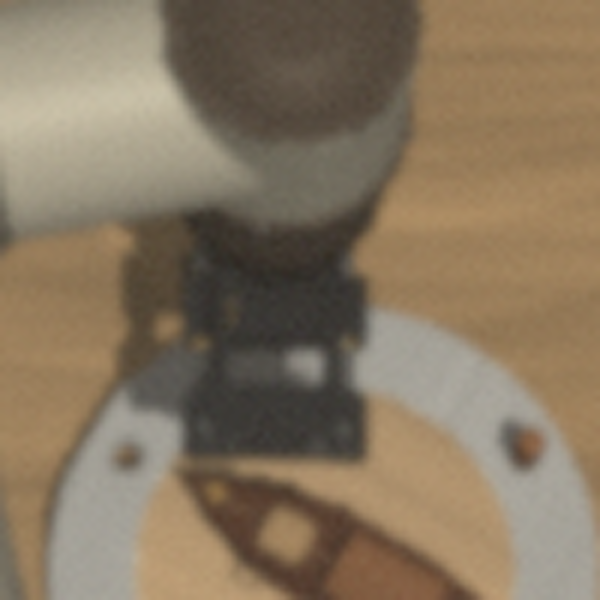

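```bash
python3 - <<'E'
from h import *
np.set_printoptions(precision=4,suppress=True)
im=cv2.imread('pics/side4.png')
g=cv2.resize(im[150:200,215:255],None,fx=14,fy=12,interpolation=cv2.INTER_CUBIC)
g=np.clip(g.astype(float)*1.8-60,0,255).astype(np.uint8);cv2.imwrite('pics/side4z.png',g)
f=lambda x,y:[(x+.5)/6-.5+195,(y+.5)/6-.5+110]
print(onz('side',[f(267,343)],.1346),onz('side',[f(267,338)],.1346))
E
```

```text
[[ 0.6658 -0.0195  0.1346]] [[ 0.6673 -0.0222  0.1346]]
```

View pics/side4z.png

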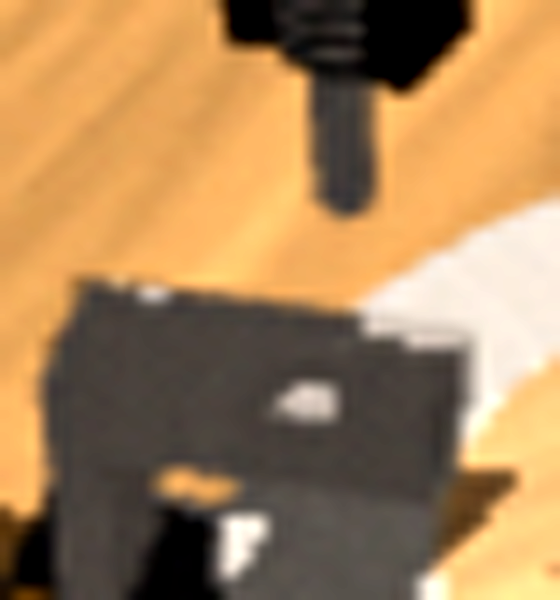

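The side crop shows the pin tip at about (267,343). In the side camera's own frame that lies over the mouth to about 1 mm. I'll descend to 8 mm above the bush and recheck.

Request:
move_arm:
  increments: "1 0 0.01 0 0 0 0; 1 0 0.025 0 0 0 0; 1 0 0.035 0 0 0 0; 1 0 0.04 0 0 0 0; 1 0 0.04 0 0 0 0; 1 0 0.04 0 0 0 0"

```text
time_s: 6.7
tcp_pos: [0.6671, -0.0239, 0.1409]
ee_rot: [[-0.005, 0.001, -1.0], [1.0, -0.0, -0.005], [-0.0, -1.0, -0.001]]
wrist_force: [-0.4, 0.1, -0.2]
gripper_width: 0.232
```

```bash
python3 plan.py 0.669 -0.0225 0.15 180;python3 - <<'E'
from h import *
from station import capture
np.set_printoptions(precision=4,suppress=True)
p,d=capture('side');cv2.imwrite('pics/side5.png',p[:,:,::-1])
g=cv2.resize(p[150:200,215:265,::-1],None,fx=12,fy=12,interpolation=cv2.INTER_CUBIC)
g=np.clip(g.astype(float)*1.8-60,0,255).astype(np.uint8);cv2.imwrite('pics/side5z.png',g)
b=cv2.imread('pics/side0.png')[150:200,215:265];cv2.imwrite('pics/side0z.png',cv2.resize(b,None,fx=12,fy=12,interpolation=cv2.INTER_CUBIC))
E
```

```text
t 6.7 tcp [ 0.6671 -0.0239  0.1409] F [-0.45  0.05 -0.18] M [ 0.04 -0.02 -0.06] w 0.232
shift [ 0.0014 -0.0091 -0.0019] rot [ 0.0007  0.0053 -0.0002]
```

View pics/side5z.png

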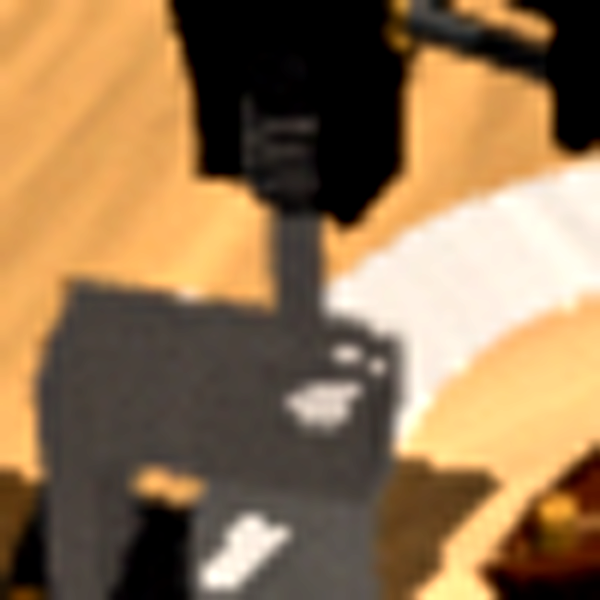

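View pics/side0z.png

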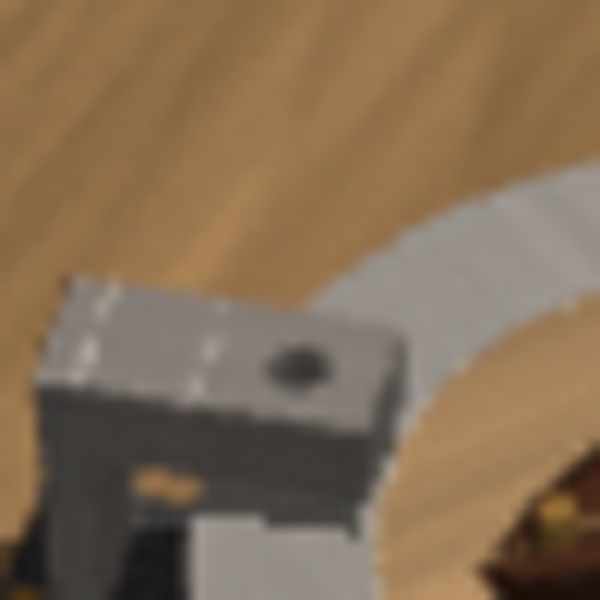

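```bash
python3 - <<'E'
from h import *
np.set_printoptions(precision=4,suppress=True)
def proj(n,P):
    c=camera_params(n);K=np.array([[c['fx'],0,c['cx']],[0,c['fy'],c['cy']],[0,0,1]]);R=np.array(c['orientation'])
    return cv2.projectPoints(np.array(P,float).reshape(-1,1,3),cv2.Rodrigues(R.T)[0],-R.T@c['xyz'],K,c['distortion'])[0][:,0]
f=lambda x,y:[(x+.5)/12-.5+215,(y+.5)/12-.5+150]
G=onz('side',[f(299,369)],.085)[0];print('guide side',G)
for z in(.0945,.0955,.1005,.126):
    u=proj('side',[[G[0],G[1],z]])[0];print(z,(u-[215,150]+.5)*12-.5)
u=proj('side',[[G[0],G[1]-.005,.0955],[G[0]+.005,G[1],.0955]]);print((u-[215,150]+.5)*12-.5)
p=cv2.imread('pics/side5.png')[163:185,228:250]
g=cv2.resize(p,None,fx=26,fy=26,interpolation=cv2.INTER_CUBIC).astype(float)
cv2.imwrite('pics/side5y.png',np.clip((g-50)*5,0,255).astype(np.uint8))
E
```

```text
guide side [ 0.6668 -0.0203  0.085 ]
0.0945 [297.7435 337.9047]
0.0955 [297.6105 334.6109]
0.1005 [296.9432 318.0827]
0.126 [293.4821 232.2245]
[[309.0471 320.6156]
 [277.7807 327.0436]]
```

View pics/side5y.png

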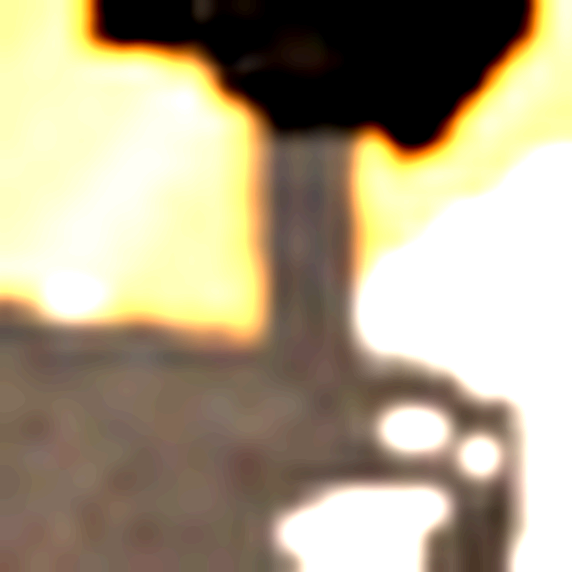

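Request:
move_arm:
  increments: "1 0 0.003 -0.001 0 0 0; 1 0 0.006 -0.001 0 0 0; 1 0 0.009 -0.001 0 0 0; 1 0 0.011 -0.001 0 0 0; 1 0 0.013 -0.001 0 0 0; 1 0 0.013 -0.001 0 0 0"

```text
time_s: 7.35
tcp_pos: [0.6675, -0.0239, 0.1271]
ee_rot: [[-0.005, -0.001, -1.0], [1.0, -0.0, -0.005], [-0.0, -1.0, 0.001]]
wrist_force: [0.5, -0.0, -0.8]
gripper_width: 0.229
```

Request:
move_arm:
  increments: "1 0 0.002 0 0 0 0; 1 0 0.004 0 0 0 0; 1 0 0.006 0 0 0 0; 1 0 0.006 0 0 0 0"

```text
time_s: 7.75
tcp_pos: [0.6682, -0.024, 0.1215]
ee_rot: [[-0.005, 0.001, -1.0], [1.0, -0.0, -0.005], [-0.0, -1.0, -0.001]]
wrist_force: [1.8, -1.1, -0.9]
gripper_width: 0.235
```

Request:
move_arm:
  increments: "1 -0.0005 0.001 -0.001 0 0 0; 1 -0.0005 0.004 -0.001 0 0 0; 1 -0.0005 0.007 -0.001 0 0 0; 1 -0.0005 0.007 -0.001 0 0 0"

```text
time_s: 8.15
tcp_pos: [0.6684, -0.0244, 0.1138]
ee_rot: [[-0.005, -0.001, -1.0], [1.0, -0.0, -0.005], [-0.0, -1.0, 0.001]]
wrist_force: [-0.4, -0.2, -1.3]
gripper_width: 0.236
```

Request:
move_arm:
  increments: "1 0 0.003 0 0 0 0; 1 0 0.006 0 0 0 0; 1 0 0.009 0 0 0 0; 1 0 0.012 0 0 0 0; 1 0 0.0135 0 0 0 0; 1 0 0.0135 0 0 0 0"

```text
time_s: 8.75
tcp_pos: [0.6686, -0.0244, 0.1007]
ee_rot: [[-0.005, -0.001, -1.0], [1.0, -0.0, -0.005], [-0.0, -1.0, 0.001]]
wrist_force: [-0.3, -0.3, -1.1]
gripper_width: 0.229
```

Request:
move_arm:
  increments: "1 0 0.001 0 0 0 0; 1 0 0.0015 0 0 0 0; 0.4 0 0.0015 0 0 0 0; 0.2 0 0.0015 0 0 0 0; 0.2 0 0.0015 0 0 0 0; 0.2 0 0.0015 0 0 0 0; 0.1 0 0.0015 0 0 0 0; 0.1 0 0.0015 0 0 0 0"

```text
time_s: 9.55
tcp_pos: [0.6688, -0.0244, 0.0996]
ee_rot: [[-0.005, 0.0, -1.0], [1.0, 0.0, -0.005], [0.0, -1.0, -0.0]]
wrist_force: [-0.4, 0.2, 0.2]
gripper_width: 0.439
```

Request:
move_arm:
  increments: "0 0 0 0 0 0 0; 0 0 -0.01 0 0 0 0; 0 0 -0.03 0 0 0 0; 0 0 -0.06 0 0 0 0; 0 0 -0.09 0 0 0 0; 0 0 -0.11 0 0 0 0; 0 0 -0.11 0 0 0 0"

```text
time_s: 10.25
tcp_pos: [0.6709, -0.0244, 0.2148]
ee_rot: [[-0.005, 0.009, -1.0], [1.0, 0.0, -0.005], [0.0, -1.0, -0.009]]
wrist_force: [-0.6, 0.7, 0.4]
gripper_width: 0.498
```

```bash
python3 - <<'E'
from h import *
from station import capture
for n,(x,y) in dict(side=(205,130),top=(215,130)).items():
    p,d=capture(n);cv2.imwrite(f'pics/{n}6.png',p[:,:,::-1]);cv2.imwrite(f'pics/{n}6c.png',cv2.resize(p[y:y+110,x:x+130,::-1],None,fx=5.4,fy=5.4,interpolation=cv2.INTER_CUBIC))
E
```

```text
(no output)
```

View pics/side6c.png

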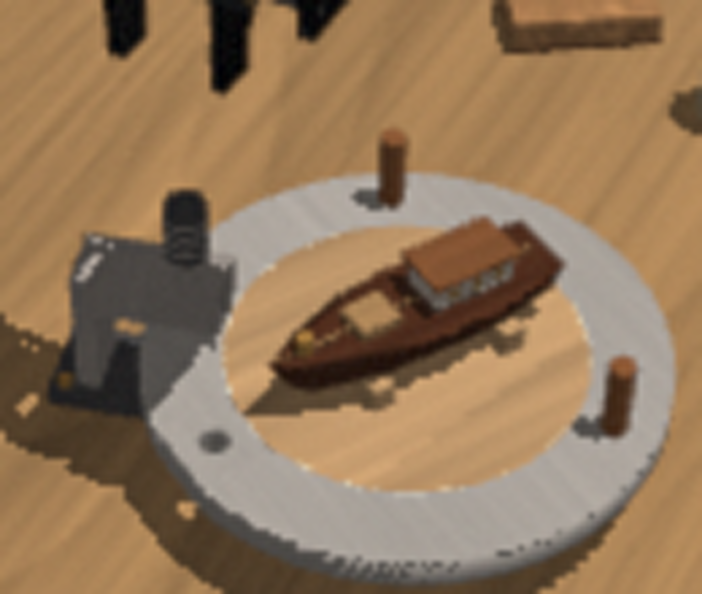

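```bash
python3 - <<'E'
from h import *
def proj(n,P):
    c=camera_params(n);K=np.array([[c['fx'],0,c['cx']],[0,c['fy'],c['cy']],[0,0,1]]);R=np.array(c['orientation'])
    return cv2.projectPoints(np.array(P,float).reshape(-1,1,3),cv2.Rodrigues(R.T)[0],-R.T@c['xyz'],K,c['distortion'])[0][:,0]
for z in(.099,.131,.117): print(z,(proj('side',[[.6668,-.0203,z]])[0]-[205,130]+.5)*5.4-.5)
E
```

```text
0.099 [187.34655285 253.12522485]
0.131 [185.38639624 204.53646293]
0.117 [186.25250016 226.02537266]
```

The side crop shows the pin head at (185,227), with its top at about (186,203). A pin resting on the rim predicts (185,204), so it's resting correctly and let go. Now I'll move behind post_left, the one at crop (618,395), with the fingers closed.

Request:
move_arm:
  increments: "1 -0.01 0 0.03 0 0 0; 1 -0.025 0 0.07 0 0 0; 1 -0.04 0 0.11 0 0 0; 1 -0.055 0 0.15 0 0 0; 1 -0.07 0 0.19 0 0 0; 1 -0.083 0 0.217 0 0 0; 1 -0.083 0 0.217 0 0 0; 1 -0.083 0 0.217 0 0 0"

```text
time_s: 11.15
tcp_pos: [0.4516, -0.1087, 0.2091]
ee_rot: [[-0.004, -0.001, -1.0], [1.0, -0.0, -0.004], [-0.0, -1.0, 0.001]]
wrist_force: [1.2, 0.5, 0.5]
gripper_width: 0.007
```

```bash
python3 plan.py 0.453 -0.105 0.067 180
```

```text
t 11.15 tcp [ 0.4516 -0.1087  0.2091] F [1.18 0.5  0.49] M [ 0.11 -0.17  0.04] w 0.007
shift [ 0.0037  0.1421 -0.0015] rot [-0.0007  0.0044 -0.    ]
```

Request:
move_arm:
  increments: "1 0.001 0.02 -0.002 0 0 0; 1 0.001 0.05 -0.002 0 0 0; 1 0.001 0.08 -0.002 0 0 0; 1 0.001 0.11 -0.002 0 0 0; 1 0.001 0.13 -0.002 0 0 0; 1 0.001 0.14 -0.002 0 0 0; 1 0.001 0.14 -0.002 0 0 0; 1 0.001 0.14 -0.002 0 0 0"

```text
time_s: 11.95
tcp_pos: [0.4552, -0.1073, 0.0699]
ee_rot: [[-0.006, 0.001, -1.0], [1.0, -0.0, -0.006], [-0.0, -1.0, -0.001]]
wrist_force: [-0.1, -0.3, 0.5]
gripper_width: 0.007
```

```bash
python3 plan.py 0.453 -0.075 0.067 180; python3 - <<'E'
from h import *
from station import capture
for n,(x,y) in dict(side=(205,130),top=(215,150)).items():
    p,d=capture(n);cv2.imwrite(f'pics/{n}7.png',p[:,:,::-1]);cv2.imwrite(f'pics/{n}7c.png',cv2.resize(p[y:y+120,x:x+150,::-1],None,fx=5,fy=5,interpolation=cv2.INTER_CUBIC))
E
```

```text
t 11.95 tcp [ 0.4552 -0.1073  0.0699] F [-0.11 -0.26  0.52] M [ 0.04 -0.08 -0.01] w 0.007
shift [0.0323 0.0029 0.002 ] rot [ 0.0008  0.0057 -0.0002]
```

View pics/side7c.png

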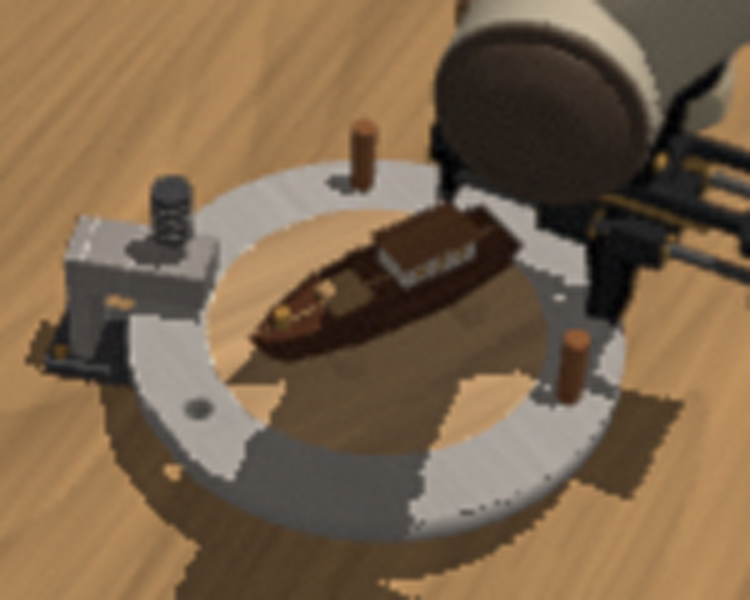

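View pics/top7c.png

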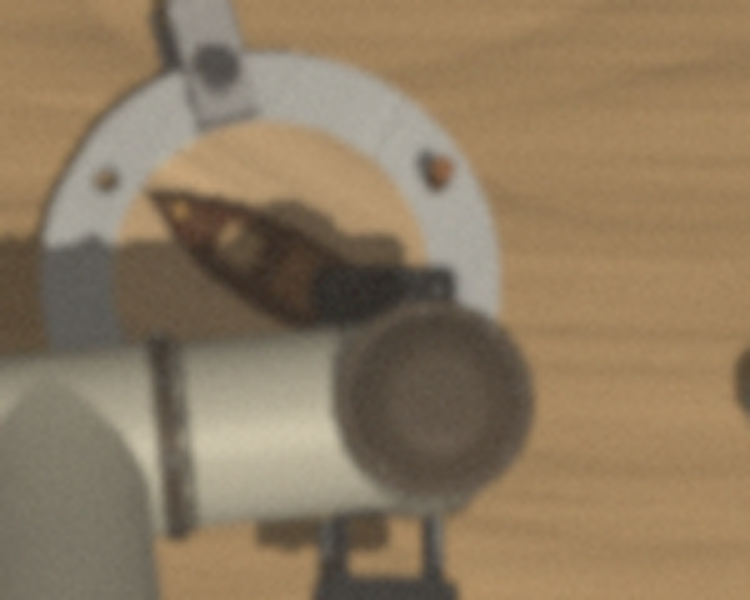

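The pin head stands over the bush in both views: side crop (172,205), top crop (215,65). The fingers are behind post_left at side (608,280), with the post at (573,365). I'll approach slowly.

Request:
move_arm:
  increments: "1 0.006 0.002 0.001 0 0 0; 1 0.012 0.002 0.001 0 0 0; 1 0.018 0.002 0.001 0 0 0; 1 0.022 0.002 0.001 0 0 0; 1 0.025 0.002 0.001 0 0 0; 1 0.027 0.002 0.001 0 0 0; 1 0.028 0.002 0.001 0 0 0; 1 0.029 0.002 0.001 0 0 0"

```text
time_s: 12.85
tcp_pos: [0.453, -0.0784, 0.0675]
ee_rot: [[-0.005, -0.0, -1.0], [1.0, -0.0, -0.005], [-0.0, -1.0, 0.0]]
wrist_force: [-0.7, -0.2, 1.1]
gripper_width: 0.003
```

Request:
move_arm:
  increments: "1 0.001 0 0 0 0 0; 1 0.002 0 0 0 0 0; 1 0.003 0 0 0 0 0; 1 0.004 0 0 0 0 0; 1 0.005 0 0 0 0 0; 1 0.006 0 0 0 0 0"

```text
time_s: 13.45
tcp_pos: [0.453, -0.0724, 0.0675]
ee_rot: [[-0.005, 0.0, -1.0], [1.0, -0.0, -0.005], [-0.0, -1.0, -0.0]]
wrist_force: [0.5, 0.4, -0.4]
gripper_width: 0.007
```

Request:
move_arm:
  increments: "1 0.002 0 0.0003 0 0.02 0; 1 0.0042 0 0.0006 0 0.04 0; 1 0.0063 0 0.0008 0 0.058 0; 1 0.0084 0 0.001 0 0.076 0; 1 0.0105 0 0.0011 0 0.095 0; 1 0.0126 0 0.0012 0 0.114 0; 1 0.0146 0 0.0013 0 0.132 0; 1 0.0166 0 0.0013 0 0.15 0"

```text
time_s: 14.25
tcp_pos: [0.4513, -0.0558, 0.0675]
ee_rot: [[0.146, -0.001, -0.989], [0.989, -0.0, 0.146], [-0.0, -1.0, 0.001]]
wrist_force: [-0.4, -1.9, 1.3]
gripper_width: 0.006
```

```bash
python3 - <<'E'
from h import *
from station import capture
p,d=capture('side');x,y=205,130;cv2.imwrite(f'pics/side8c.png',cv2.resize(p[y:y+120,x:x+150,::-1],None,fx=5,fy=5,interpolation=cv2.INTER_CUBIC))
E
```

```text
(no output)
```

View pics/side8c.png

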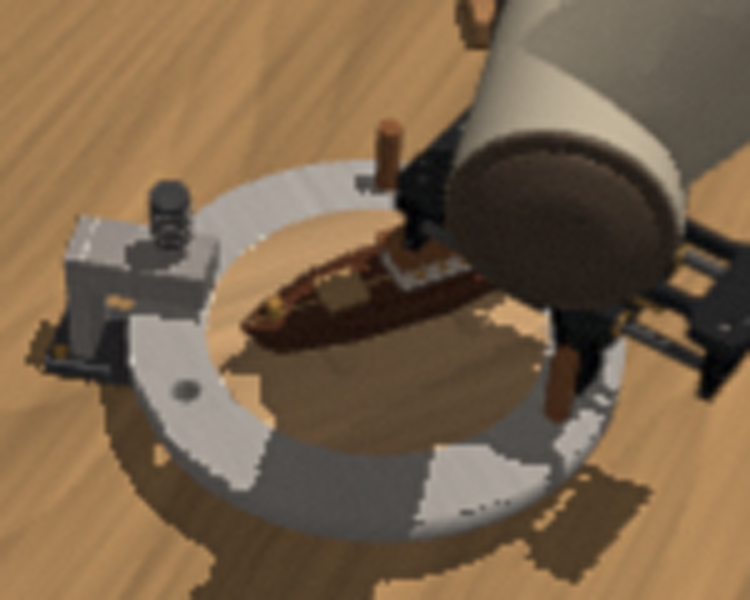

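The table is turning: the hole moved from crop (198,408) to (186,390), with about 2 N on the fingers. Continuing.

Request:
move_arm:
  increments: "1 0.002 0 0.0003 0 0.02 0; 1 0.0042 0 0.0006 0 0.04 0; 1 0.0063 0 0.0008 0 0.058 0; 1 0.0084 0 0.001 0 0.076 0; 1 0.0105 0 0.0011 0 0.095 0; 1 0.0126 0 0.0012 0 0.114 0; 1 0.0146 0 0.0013 0 0.132 0; 1 0.0166 0 0.0013 0 0.15 0"

```text
time_s: 15.1
tcp_pos: [0.4524, -0.0392, 0.0674]
ee_rot: [[0.292, -0.001, -0.956], [0.956, -0.0, 0.292], [-0.0, -1.0, 0.001]]
wrist_force: [-2.0, -0.8, 0.0]
gripper_width: 0.006
```

Request:
move_arm:
  increments: "1 0.002 0 0.0003 0 0.02 0; 1 0.0042 0 0.0006 0 0.04 0; 1 0.0063 0 0.0008 0 0.058 0; 1 0.0084 0 0.001 0 0.076 0; 1 0.0105 0 0.0011 0 0.095 0; 1 0.0126 0 0.0012 0 0.114 0; 1 0.0146 0 0.0013 0 0.132 0; 1 0.0166 0 0.0013 0 0.15 0"

```text
time_s: 15.9
tcp_pos: [0.4563, -0.0229, 0.0675]
ee_rot: [[0.432, -0.0, -0.902], [0.902, -0.0, 0.432], [-0.0, -1.0, 0.0]]
wrist_force: [-3.2, -1.6, -1.2]
gripper_width: 0.004
```

```bash
python3 - <<'E'
from h import *
from station import capture,sense
s=sense();v=s['tcp_pos'][:2]-[.563,-.0536];print(s['tcp_pos'],np.linalg.norm(v),np.degrees(np.arctan2(v[1],v[0]))%360,s['wrist_force'])
p,d=capture('side');x,y=205,130;cv2.imwrite(f'pics/side9c.png',cv2.resize(p[y:y+120,x:x+150,::-1],None,fx=5,fy=5,interpolation=cv2.INTER_CUBIC))
E
```

```text
[ 0.45628617 -0.02285677  0.06753296] 0.111053989400967 163.9288167142014 [-3.24456404 -1.61961777 -1.23210684]
```

View pics/side9c.png

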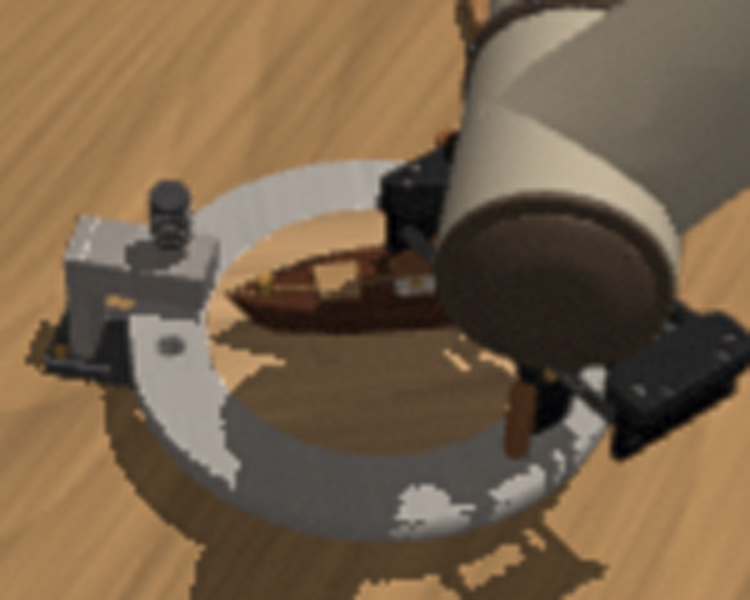

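```bash
python3 - <<'E'
from h import *
f=lambda x,y:[(x+.5)/5-.5+205,(y+.5)/5-.5+130]
for q in [(198,408),(186,390),(170,346)]:
    P=onz('side',[f(*q)],.053)[0][:2]+[.002,-.0036];v=P-[.563,-.0536];print(P,np.linalg.norm(v),np.degrees(np.arctan2(v[1],v[0])))
E
```

```text
[0.61868868 0.04043059] 0.1092839476248729 59.36428326195282
[0.63027418 0.03255597] 0.10930995734289271 52.01579823096451
[0.65316125 0.00948113] 0.11003762556718291 34.97847784231269
```

The hole, at side crop (170,346), is at 35.0°. The guide is at 15.4°, so about 0.34 rad is left. One more pass at this speed, then slower.

Request:
move_arm:
  increments: "1 0.002 0 0.0003 0 0.02 0; 1 0.0042 0 0.0006 0 0.04 0; 1 0.0063 0 0.0008 0 0.058 0; 1 0.0084 0 0.001 0 0.076 0; 1 0.0105 0 0.0011 0 0.095 0; 1 0.0126 0 0.0012 0 0.114 0; 1 0.0146 0 0.0013 0 0.132 0; 1 0.0166 0 0.0013 0 0.15 0"

```text
time_s: 16.75
tcp_pos: [0.4621, -0.0073, 0.0675]
ee_rot: [[0.562, -0.0, -0.827], [0.827, 0.0, 0.562], [-0.0, -1.0, 0.0]]
wrist_force: [-3.3, 0.1, 0.7]
gripper_width: 0.012
```

Request:
move_arm:
  increments: "1 0.0011 0 0.0002 0 0.01 0; 1 0.0022 0 0.0003 0 0.02 0; 1 0.0033 0 0.0004 0 0.03 0; 1 0.0044 0 0.0006 0 0.04 0; 1 0.0055 0 0.0007 0 0.05 0; 1 0.0066 0 0.0008 0 0.06 0"

```text
time_s: 17.35
tcp_pos: [0.4651, -0.0015, 0.0675]
ee_rot: [[0.61, -0.0, -0.792], [0.792, -0.0, 0.61], [-0.0, -1.0, 0.0]]
wrist_force: [-4.0, 0.4, 0.3]
gripper_width: 0.005
```

```bash
python3 - <<'E'
from h import *
from station import capture,sense
s=sense();v=s['tcp_pos'][:2]-[.563,-.0536];print(s['tcp_pos'],np.linalg.norm(v),np.degrees(np.arctan2(v[1],v[0]))%360,s['wrist_force'])
p,d=capture('side');x,y=205,130;cv2.imwrite(f'pics/side10c.png',cv2.resize(p[y:y+120,x:x+150,::-1],None,fx=5,fy=5,interpolation=cv2.INTER_CUBIC))
E
```

```text
[ 0.46514855 -0.00148809  0.06748047] 0.11086278914848907 151.96195408961887 [-3.95404634  0.42517854  0.27515455]
```

View pics/side10c.png

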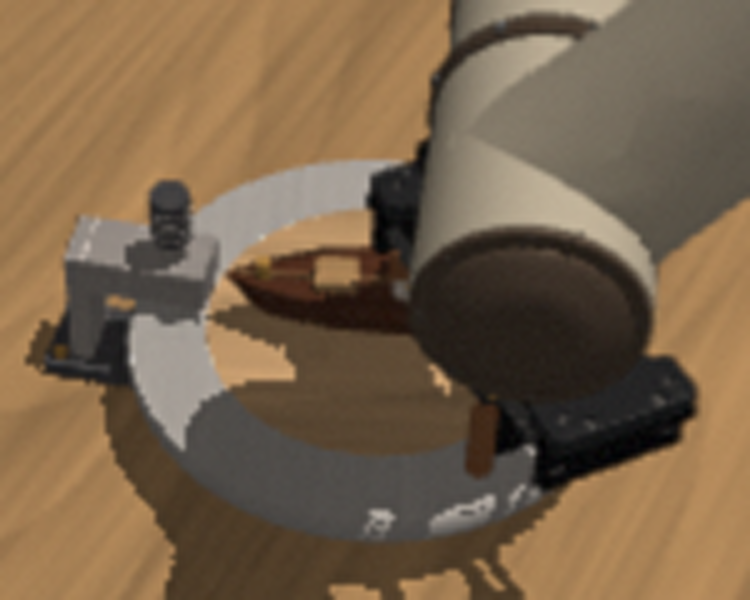

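About 0.13 rad is left. I'll go on at about 10 mm/s in short calls.

Request:
move_arm:
  increments: "1 0.0011 0 0.0002 0 0.01 0; 1 0.0022 0 0.0003 0 0.02 0; 1 0.0033 0 0.0004 0 0.03 0; 1 0.0044 0 0.0006 0 0.04 0; 1 0.0055 0 0.0007 0 0.05 0"

```text
time_s: 17.9
tcp_pos: [0.468, 0.0034, 0.0675]
ee_rot: [[0.649, -0.0, -0.761], [0.761, 0.0, 0.649], [-0.0, -1.0, 0.0]]
wrist_force: [-3.6, 2.1, 1.2]
gripper_width: 0.005
```

Request:
move_arm:
  increments: "1 0.0011 0 0.0002 0 0.01 0; 1 0.0022 0 0.0003 0 0.02 0; 1 0.0033 0 0.0004 0 0.03 0"

```text
time_s: 18.2
tcp_pos: [0.4699, 0.0062, 0.0675]
ee_rot: [[0.671, -0.0, -0.741], [0.741, 0.0, 0.671], [0.0, -1.0, 0.0]]
wrist_force: [-4.5, 2.0, 1.6]
gripper_width: 0.002
```

Request:
move_arm:
  increments: "1 0.001 0 0.0001 0 0.01 0; 1 0.002 0 0.0003 0 0.02 0"

```text
time_s: 18.4
tcp_pos: [0.4711, 0.008, 0.0675]
ee_rot: [[0.686, -0.0, -0.728], [0.728, 0.0, 0.686], [0.0, -1.0, 0.0]]
wrist_force: [-5.4, 1.8, -0.3]
gripper_width: -0.001
```

Request:
move_arm:
  increments: "1 0.0005 0 0.0006 0 0.005 0; 1 0.001 0 0.0012 0 0.01 0"

```text
time_s: 18.6
tcp_pos: [0.472, 0.0096, 0.0678]
ee_rot: [[0.693, 0.002, -0.721], [0.721, 0.0, 0.693], [0.002, -1.0, -0.001]]
wrist_force: [-1.7, -0.2, -0.9]
gripper_width: 0.0
```

```bash
python3 - <<'E'
from h import *
from station import capture,sense
s=sense();v=s['tcp_pos'][:2]-[.563,-.0536];R=np.array(s['ee_rot']);print(s['tcp_pos'],np.linalg.norm(v),np.degrees(np.arctan2(v[1],v[0]))%360,R.T@s['wrist_force'],R.T@s['moment'])
p,d=capture('side');x,y=205,130;cv2.imwrite(f'pics/side11c.png',cv2.resize(p[y:y+120,x:x+150,::-1],None,fx=5,fy=5,interpolation=cv2.INTER_CUBIC))
E
```

```text
[0.47197867 0.00955578 0.067756  ] 0.11078598526872886 145.24488271723658 [-1.28774385  0.90370094  1.07142448] [ 0.25011937 -0.01134165  0.23846024]
```

View pics/side11c.png

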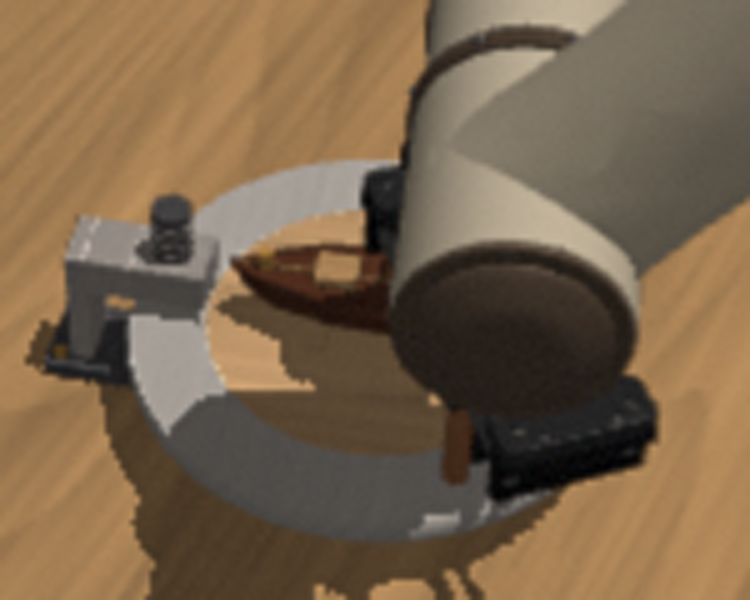

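The pin head has dropped: its top edge went from row 180 to about 196 in the crop. That's close to fully home, but it may still be hanging on the taper. I'll nudge on gently and watch the force.

Request:
move_arm:
  increments: "1 0.0005 0 0 0 0.005 0; 1 0.001 0 0.0001 0 0.01 0; 1 0.001 0 0.0001 0 0.01 0"

```text
time_s: 18.95
tcp_pos: [0.4723, 0.0101, 0.0678]
ee_rot: [[0.7, 0.002, -0.714], [0.714, 0.0, 0.7], [0.001, -1.0, -0.001]]
wrist_force: [0.1, -0.1, -0.8]
gripper_width: 0.005
```

```bash
cat > look.py <<'E'
import sys
from h import *
from station import capture,sense
k=sys.argv[1]
s=sense();v=s['tcp_pos'][:2]-[.563,-.0536];R=np.array(s['ee_rot']);print(s['time_s'],s['tcp_pos'],np.linalg.norm(v),np.degrees(np.arctan2(v[1],v[0]))%360,'Ftool',np.round(R.T@s['wrist_force'],2))
p,d=capture('side');x,y=205,155;cv2.imwrite(f'pics/side{k}.png',p[:,:,::-1]);a=cv2.resize(p[y:y+55,x:x+50,::-1],None,fx=7.8,fy=7.8,interpolation=cv2.INTER_CUBIC)
b=cv2.resize(cv2.imread('pics/side7.png')[y:y+55,x:x+50],None,fx=7.8,fy=7.8,interpolation=cv2.INTER_CUBIC)
cv2.imwrite(f'pics/side{k}c.png',np.hstack([b,a]))
E
python3 look.py 12
```

```text
18.95 [0.47226132 0.01012648 0.0678101 ] 0.11088089423201798 144.91933320462985 Ftool [-0.03  0.84 -0.12]
```

View pics/side12c.png

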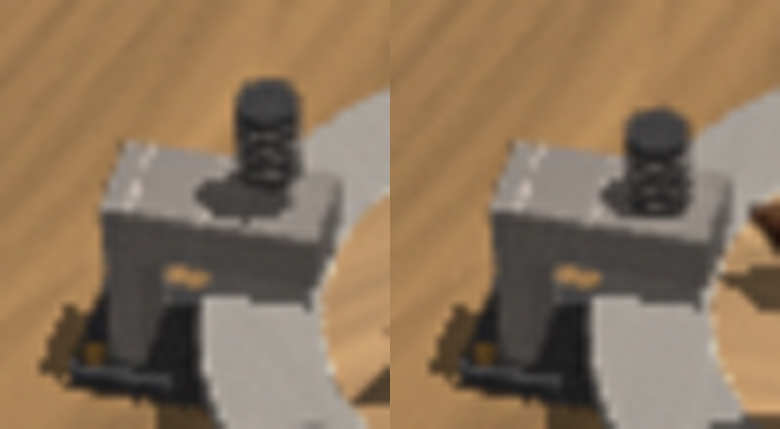

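The head is down 30 px at 7.8x zoom. That is 14 mm, which means fully home on the bush. Now I'll lean on the post in small steps.

Request:
move_arm:
  increments: "1 0.0005 0 0 0 0 0; 1 0.001 0 0 0 0 0"

```text
time_s: 19.2
tcp_pos: [0.4726, 0.0107, 0.0677]
ee_rot: [[0.7, 0.001, -0.714], [0.714, 0.0, 0.7], [0.001, -1.0, -0.001]]
wrist_force: [0.5, -0.2, -0.4]
gripper_width: 0.006
```

Request:
move_arm:
  increments: "1 0.0005 0 0 0 0 0; 1 0.001 0 0 0 0 0"

```text
time_s: 19.4
tcp_pos: [0.4731, 0.0115, 0.0677]
ee_rot: [[0.7, 0.0, -0.714], [0.714, 0.0, 0.7], [0.0, -1.0, -0.0]]
wrist_force: [-1.2, -1.5, -0.1]
gripper_width: 0.002
```

Request:
move_arm:
  increments: "1 0.0005 0 0 0 0 0; 1 0.0005 0 0 0 0 0"

```text
time_s: 19.6
tcp_pos: [0.4735, 0.0119, 0.0677]
ee_rot: [[0.7, 0.001, -0.714], [0.714, 0.0, 0.7], [0.001, -1.0, -0.0]]
wrist_force: [-0.6, -0.6, 0.1]
gripper_width: 0.004
```

Request:
move_arm:
  increments: "1 0.0005 0 0 0 0 0; 1 0.0005 0 0 0 0 0"

```text
time_s: 19.8
tcp_pos: [0.4737, 0.0122, 0.0676]
ee_rot: [[0.7, 0.0, -0.714], [0.714, -0.0, 0.7], [0.0, -1.0, -0.0]]
wrist_force: [-0.9, -0.0, 0.7]
gripper_width: 0.009
```

Request:
move_arm:
  increments: "1 0.0005 0 0 0 0 0; 1 0.0005 0 0 0 0 0"

```text
time_s: 20.0
tcp_pos: [0.474, 0.0125, 0.0676]
ee_rot: [[0.7, -0.0, -0.714], [0.714, -0.0, 0.7], [-0.0, -1.0, 0.0]]
wrist_force: [-1.3, -0.7, 0.9]
gripper_width: 0.002
```

Request:
move_arm:
  increments: "1 0.0005 0 0 0 0 0; 1 0.0005 0 0 0 0 0"

```text
time_s: 20.2
tcp_pos: [0.4743, 0.0129, 0.0675]
ee_rot: [[0.7, -0.0, -0.714], [0.714, -0.0, 0.7], [-0.0, -1.0, 0.0]]
wrist_force: [-1.4, -1.5, 0.8]
gripper_width: 0.006
```

Request:
move_arm:
  increments: "1 0.0005 0 0 0 0 0; 1 0.0005 0 0 0 0 0"

```text
time_s: 20.4
tcp_pos: [0.4745, 0.0132, 0.0675]
ee_rot: [[0.7, -0.0, -0.714], [0.714, -0.0, 0.7], [-0.0, -1.0, 0.0]]
wrist_force: [-0.7, -1.2, 1.1]
gripper_width: 0.009
```

Request:
move_arm:
  increments: "1 0.0005 0 0 0 0 0; 1 0.0005 0 0 0 0 0"

```text
time_s: 20.6
tcp_pos: [0.4746, 0.0133, 0.0675]
ee_rot: [[0.7, -0.001, -0.714], [0.714, -0.0, 0.7], [-0.001, -1.0, 0.0]]
wrist_force: [-2.5, -3.5, 3.2]
gripper_width: 0.004
```

Request:
move_arm:
  increments: "1 0.0004 0 0 0 0 0; 1 0.0004 0 0 0 0 0"

```text
time_s: 20.8
tcp_pos: [0.4747, 0.0134, 0.0675]
ee_rot: [[0.7, -0.001, -0.714], [0.714, -0.001, 0.7], [-0.001, -1.0, 0.0]]
wrist_force: [-3.2, -3.7, 3.3]
gripper_width: 0.006
```

Request:
move_arm:
  increments: "1 0.0003 0 0 0 0 0; 1 0.0003 0 0 0 0 0"

```text
time_s: 21.0
tcp_pos: [0.4748, 0.0135, 0.0675]
ee_rot: [[0.7, -0.002, -0.714], [0.714, -0.001, 0.7], [-0.002, -1.0, 0.001]]
wrist_force: [-3.1, -4.0, 4.2]
gripper_width: 0.005
```

Request:
move_arm:
  increments: "1 0.0005 0 0 0 0 0; 1 0.001 0 0 0 0 0; 1 0.001 0 0 0 0 0"

```text
time_s: 21.3
tcp_pos: [0.4749, 0.0137, 0.0675]
ee_rot: [[0.7, -0.003, -0.714], [0.714, -0.002, 0.7], [-0.003, -1.0, 0.001]]
wrist_force: [-3.4, -5.9, 5.2]
gripper_width: 0.007
```

Request:
move_arm:
  increments: "1 0.0005 0 0 0 0 0; 1 0.001 0 0 0 0 0; 1 0.001 0 0 0 0 0"

```text
time_s: 21.6
tcp_pos: [0.4749, 0.0138, 0.0675]
ee_rot: [[0.7, -0.005, -0.714], [0.714, -0.003, 0.7], [-0.005, -1.0, 0.001]]
wrist_force: [-4.0, -8.0, 6.3]
gripper_width: 0.007
```

About 10 to 11 N and not turning: the TCP has stalled, so the table is locked. Holding for 0.8 s.

Request:
move_arm:
  increments: "1 0.0004 0 0 0 0 0; 1 0.0004 0 0 0 0 0; 1 0.0004 0 0 0 0 0; 1 0.0004 0 0 0 0 0; 1 0.0004 0 0 0 0 0; 1 0.0004 0 0 0 0 0; 1 0.0004 0 0 0 0 0; 1 0.0004 0 0 0 0 0"

```text
time_s: 22.4
tcp_pos: [0.4749, 0.0139, 0.0675]
ee_rot: [[0.7, -0.005, -0.714], [0.714, -0.003, 0.7], [-0.006, -1.0, 0.002]]
wrist_force: [-4.7, -8.7, 6.2]
gripper_width: 0.009
```

```bash
python3 look.py 13
```

```text
22.4 [0.47493033 0.01385724 0.06745606] 0.11093577663935009 142.54957573654386 Ftool [-9.51 -6.19 -2.71]
```

View pics/side13c.png

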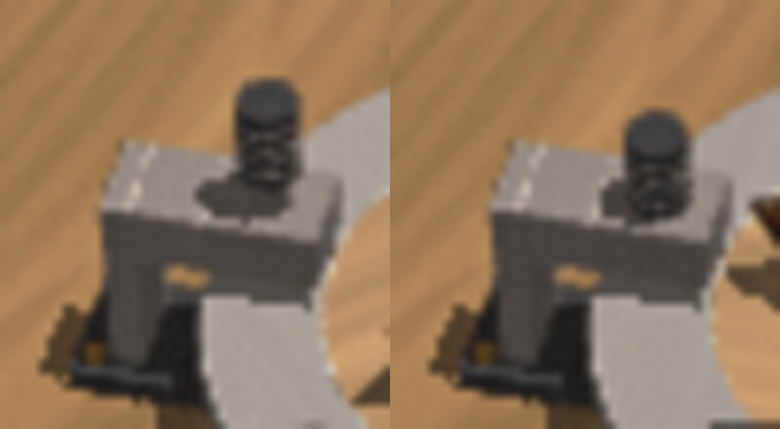

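Held at 9.5 N tangential (about 11.7 N total) with the TCP still and the pin head still seated, at crop (655,135). Now I'll back off and rise.

Request:
move_arm:
  increments: "1 -0.002 0 0 0 0 0; 1 -0.006 0 0 0 0 0; 1 -0.015 0 0 0 0 0; 1 -0.025 0 0 0 0 0; 1 -0.03 -0.02 0 0 0 0; 1 -0.03 -0.06 0 0 0 0; 1 -0.03 -0.1 0 0 0 0; 1 -0.03 -0.13 0 0 0 0"

```text
time_s: 23.25
tcp_pos: [0.4566, -0.0057, 0.2001]
ee_rot: [[0.7, 0.004, -0.715], [0.715, 0.001, 0.7], [0.003, -1.0, -0.002]]
wrist_force: [1.1, 0.3, -0.4]
gripper_width: 0.005
```

Request:
move_arm:
  increments: "1 -0.02 0 0.02 0 0 0; 1 -0.05 0 0.03 0 0 0; 1 -0.09 0 0.03 0 0 0; 1 -0.1 0 0.03 0 0 0; 1 -0.1 0 0.03 0 0 0; 1 -0.1 0 0.03 0 0 0; 1 -0.1 0 0.03 0 0 0"

```text
time_s: 23.95
tcp_pos: [0.3658, -0.0556, 0.1976]
ee_rot: [[0.699, 0.001, -0.715], [0.715, 0.0, 0.699], [0.001, -1.0, -0.0]]
wrist_force: [-1.0, 0.5, 0.6]
gripper_width: -0.0
```

```bash
python3 look.py 14; python3 - <<'E'
from station import capture
import cv2
p,d=capture('top');cv2.imwrite('pics/top14.png',p[:,:,::-1])
E
```

```text
23.95 [ 0.36580912 -0.05560885  0.1976331 ] 0.19720111047404473 180.5836704459543 Ftool [-0.3  -0.63  1.06]
```

View pics/side14.png

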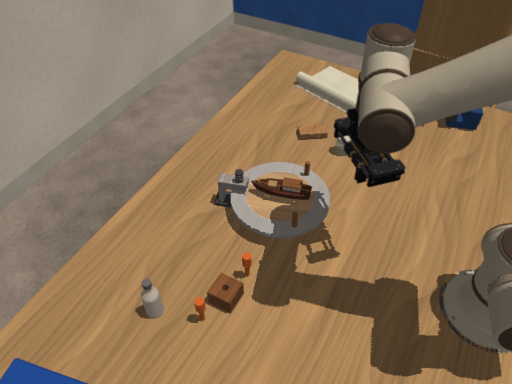

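View pics/side14c.png

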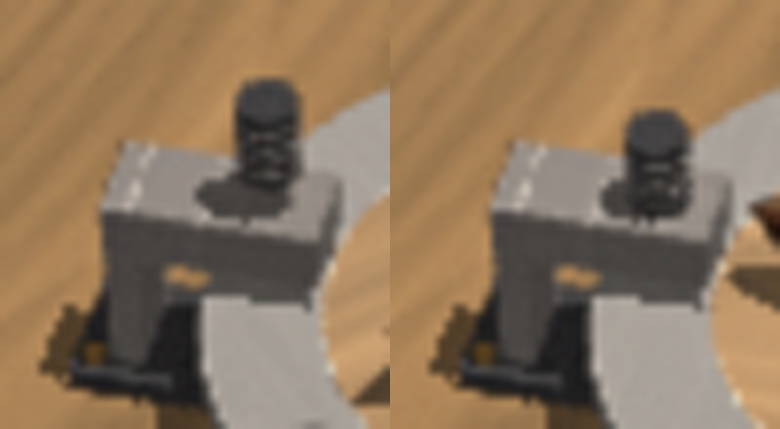

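View pics/top14.png

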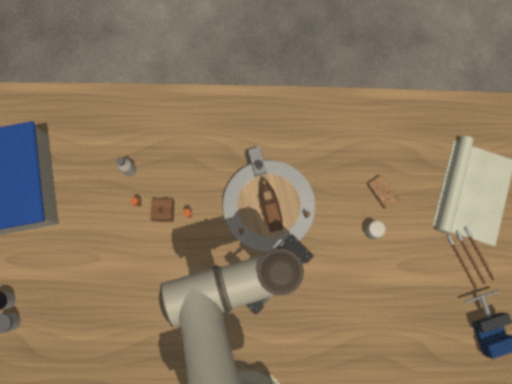

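The pin is seated upright in the bush. The glue bottle (125,165), jar (375,229) and sander (382,191) are where they were, and the arm is clear. Handing in.

```bash
python3 -c "
from station import r
print(r.finish_job())"
```

```text
the job is handed in; nothing more can be done
None
```

The pin is in place and the job is handed in; no verdict was reported. I moved the steel pin from its block into the guide bush and let go with it resting on the rim. Then I pushed post_left clockwise at up to about 22 mm/s, about 10 mm/s at the end, until the pin dropped by itself. I leaned on the post at about 9.5 N (11.7 N in total) for roughly 0.8 s; the table did not move.

**Last checks:**
- **Pin:** its head is about 14 mm lower than when it rested on the rim, which is fully home, and it stands upright in the bush.
- **Other things:** the glue bottle, jar and sanding block are where they started.
- **Arm:** it is clear of everything, at about 24 s on the clock.

**What disagreed:**
- **Cameras:** the two views differed by 4 to 9 mm. I used their mean, then corrected by feel as the pin entered the bush.
- **Gripper opening:** it read 20 mm on the 22 mm head.
- **Force near the end of the push:** the wrist force showed about 5 N towards the outside of the table. It went away after a 1 mm shift outwards, at the same time as the pin dropped.

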